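Clip the ring gauge onto the bench snap hook

ROBOT

A 6-joint arm with a two-finger parallel gripper is mounted at the origin on the work surface. World frame = base frame: x ahead of the robot, y to its left, z up, the work surface at z = 0. Lengths are in m, angles in rad, forces in N, time in s.
With the tool pointing down it reaches from about 0.35 to 0.975 m from the base axis. Payload 4.9 kg.
Tool frame: the origin (TCP) lies on the mounting face of the last link; the fingertips stand 173 mm ahead of it and the grasp point (between the pads) lies 155 mm ahead of it; z points along the fingers, y is the direction in which the jaws open and shut (so a half turn about z gives the same grasp; the last joint's range is limited). The gripper opens to 85 mm and grips with 20 to 120 N. Pads are 22 mm wide; open, the fingers measure 114 mm over their backs; the gripper's body (76 mm by 85 mm) begins 54 mm behind the grasp point. The pads swing forward as they close: fully open they stand 13 mm farther back than shut.
Start: joints at [-1.316, 0.053, 1.613, -0, 1.476, -0.119], TCP at [0.228, -0.582, 0.405] pointing down, gripper open.
Joint ranges: [-3.01, 3.01], [-1.01, 2.22], [0.06, 2.58], [-1.02, 4.17], [0.09, 2.62], [-3.14, 3.14]. Speed limits (rad/s): [2.57, 2.57, 3.14, 3.14, 3.14, 3.14].

INTERFACE

Orientations are given as a unit quaternion [w, x, y, z].
In Python, from plant import manip gives the robot as it stands.
- The arm moves only by the tool play_rows, never from a script. Its argument "increments" is a list of rows, each an object with "offset": the shift along the tool's x, y, z in mm, a list of three; "twist": the turn about the tool's z in rad; "grip": the opening, from 0 (shut) to 1 (fully open). In form: [{"offset": [dx, dy, dz], "twist": twist, "grip": grip}, ...]. A call has 1 to 5 rows; each row is the pose to reach, as a shift and turn from the pose commanded when the call began, along the tool's axes at that moment; what a row does not reach only later rows make up. A row lasts 1/12 s, in which the tool goes at most 41.7 mm and 7.16 degrees, less where a joint would pass 70% of its speed; a pose out of reach is approached as far as the arm can. A call with a gripper value outside its range is refused whole. The fingers move at their own pace and stop on an object; the grip force is fixed at half the most. Time passes only in rows, so rows that repeat a pose let the fingers close. It gives the time, the measured TCP pose, the force and the opening at its end, in the units of the state.
- manip.state(): the state, without advancing time (a new reading comes with each control period).
- manip.grab_frame(name): name is "scene" or "side" or "wrist"; returns the picture (480x640x3 uint8, blue, green, red); there is no depth.
- manip.get_calibration(name): a dict with "fx", "fy", "cx", "cy" (pixels), "T" (4x4, takes a point from camera to world coordinates). Camera axes: x right, y down, z forward; pixel columns grow to the right and rows downward; lengths in m; the calibration is good to about 2 mm. A picture is of the moment at which its call begins: read the wrist's pose just before it. get_calibration takes no time and is no camera call; for the wrist camera it gives the pose at the moment of the call.
- manip.job_done(): hands the job in, once; it reports no verdict.
Trained networks look in the newest picture that a camera, given by its name, has taken for a name from the list of things; names that differ only in an ending like _2 or _b are one class to them, and where a whole thing is asked for, a point or a joint stands for the part that bears it (a point fixed in the world has none). Each returns a list of dicts, best first, with "p" (0 to 1); they miss things now and then, are a little off and sometimes report something else, mostly with a low value. They report only what shows in the picture. A call takes as long as a camera call. They do not tell look-alikes from the thing itself.
- manip.boxes_of(query, camera): "xyz" ([x, y, z] in m, in the coordinates of the camera as it stood for that picture, good to about 4 mm: the middle of the surface that is visible of it).
- manip.tip_of(query, camera): "xyz" ([x, y, z] in m, in the coordinates of the camera as it stood for that picture, good to about 4 mm: a listed point, or the origin of a listed thing).
The state is a dict: "time": time; "joint_pos": joint angles; "joint_vel": joint speeds; "joint_efforts": joint torques, N m; "tool_pos": TCP position; "tool_rot": TCP orientation; "contact_force": force on the tool from outside, world axes, zero at the start; "ft_torque": the same for the moment, N m; "gripper_width": opening from 0.0 (shut) to 1.0 (fully open).
Only numpy, scipy, OpenCV 4.12 (cv2) and the standard library are available. Lean on these libraries where they do the work, as an engineer would, in place of code of your own. Each camera call takes 0.05 s, during which the arm holds its last target. There are 200 camera calls.

TASK

Take the brass gauge out of its wooden block by its green tab and clip it onto the snap hook on the stand: feel for the red sprung gate with one side of the eye and push until it passes inside, never forcing the hook. Then slide the eye past the turned-in nose along the front bar into the closed end and let it hang there, leaving the block, the jar, the bur holder and the brush where they are.

Things in the scene. Friction and masses are not known exactly. Their poses are not given: they have to be found in the camera images.
- tab (a point): Centre of the green plastic tab (24 wide along x, 10 thick along y, 40 mm high) on top of the brass gauge: pinch it across y from above. Gauge: flat, upright, z up, 114 mm tall, 0.1 to 0.17 kg, same either way round. It stands loosely in the slot of the wooden block, 24 mm deep, about 1.5 mm play.
- eye (a point): Middle of the gauge's eye, 39 mm below the tab's centre, axes alike. The eye is a bow of 5 mm round brass rod in the x-z plane; its upright sides are centred 19.5 mm either side; hole 34 mm wide (x), reaching 15 mm up and 17 mm down from here. Below it is a brass plate 44 wide (x) x 6 thick x 38 mm high; underside 55 mm below here.
- block: Wooden block 70 x 44 x 32 mm high that holds the gauge; origin at the centre of its underside, slot along its x, slot floor 8 mm up. Loose but heavy (0.9 kg).
- stand: Steel stand fixed to the bench; origin at bench height under its upright post; its -x points from the post to the snap hook. The shank is clamped in the post's blue head at a different reach each time: the line of gate and front bar lies anywhere from 55 to 105 mm to -x of the post and stays there under moderate force, so find the gate by touch or sight.
- loop (a point): Point on the stand, 80 mm to -x of the post, 135 mm up (axes as the stand): middle of where the gate's line may be. The hook is a flat level loop of 6 mm round bar at this height, 99 mm along y, 36 mm along x overall. Its front (-x) side is one line along y, the gate and the front bar; its back bar is centred 30 mm behind (+x of) that line.
- nose (a point): Point on the stand at y = -23 mm, 80 mm to -x of the post, 135 mm up: level with the blunt nose of the fixed front bar. The nose is turned in: a lip at y = -23 to -29 reaching 13 mm behind the bar's centre line. From it the bar runs straight to y = -52, then the rounded closed end (outermost bar at y = -61). The red gate, 5 mm round, runs from its hinge at y = +20 to y = -23.
- push (a point): Point on the stand at y = -15 mm, 80 mm to -x of the post, 135 mm up: good place to push the gate. It swings to +x, 4 to 8 N here. Eye's plane across the gate (gauge x along stand x); one side of the eye goes in, the bar ends in its hole. 22 mm after first touch the rod is deeper than the lip and can slide to -y behind it; at 29 mm it hits the back bar. Over 15 N is too much.
- jar_mid (a point): middle of a closed amber glass jar, 56 mm across, 75 mm tall; bystander
- burs: white bur holder with upright burs, 55 x 85 mm, about 52 mm tall; origin under its centre; bystander
- brush_grip (a point): handle of a brush lying on the bench, 170 mm long, along its x; bystander
Things that resemble listed ones, but are neither listed nor needed, are in the scene too. Of the things shaped like the part that bears tab, the brass one is meant.

How it is judged:
By the outcome, as a careful person would: the job done as asked, in the order asked, and still so for the second after the job is handed in, with the robot touching nothing.
It also fails if it takes over 72 s, if anything falls off the work surface, if the arm or the gripper's body presses on something with over 40 N, if the wrist force passes 120 N, or if a joint passes its speed limit or range.

## Working session

There is one attempt and no reset: what is moved stays moved. The work goes in short steps, Python scripts to look and compute and a tool call to move; the robot and the scene stay as the last step left them, time stands still between calls to the robot, and variables do not carry over. Pictures are saved under pics/ and viewed, about 8 in all and at most 12, crops included, and the job is handed in when it is done.

Besides the shell and the picture viewer there is one more tool, called as name([rows], argument=value, ...), one row to a line, values as JSON. play_rows: Moves the arm, as the interface text tells. Its arguments: {"type":"object","properties":{"increments":{"type":"array"}},"required":["increments"]}

```bash
mkdir -p pics; cat > h.py <<'E'
import numpy as np, cv2
from plant import manip
def look(cam,qs,save=None):
    T=np.array(manip.get_calibration(cam)["T"]); im=manip.grab_frame(cam)
    if save: cv2.imwrite(save,im)
    for q in qs:
        f=manip.boxes_of if q.startswith('#') else manip.tip_of
        for r in f(q.strip('#'),cam)[:4]:
            print(cam,q,round(r["p"],2),np.round(T[:3,:3]@r["xyz"]+T[:3,3],4))
    return im
E
python3 - <<'E'
from h import *
a=look("scene",["tab","eye","block","stand","loop","nose","push"],"pics/s1.png")
b=look("side",["tab","eye","block","stand","loop","nose","push","jar_mid","burs","brush_grip"],"pics/d1.png")
s=manip.state();print({k:np.round(v,3) for k,v in s.items()})
for c in("scene","side","wrist"):
    k=manip.get_calibration(c);print(c,k["fx"],k["cx"],k["cy"],np.round(k["T"],3).tolist())
E
```

```text
scene tab 0.6 [ 0.4292 -0.2463  0.1041]
scene eye 0.67 [ 0.4595 -0.1679  0.0562]
scene eye 0.62 [ 0.4294 -0.2491  0.0658]
scene block 0.62 [ 4.234e-01 -2.413e-01  3.000e-04]
scene block 0.61 [0.589  0.0311 0.131 ]
scene stand 0.63 [0.6614 0.0666 0.0029]
scene loop 0.74 [ 0.4289 -0.2464  0.1043]
scene loop 0.62 [0.5815 0.0502 0.1318]
scene nose 0.79 [0.5896 0.0345 0.132 ]
scene push 0.73 [0.5867 0.044  0.1346]
side tab 0.86 [ 0.426  -0.2443  0.1054]
side tab 0.8 [ 0.4705 -0.1667  0.0985]
side eye 0.86 [ 0.4665 -0.1636  0.0565]
side block 0.94 [ 0.4271 -0.242   0.0018]
side block 0.54 [ 0.6573 -0.2413  0.0031]
side stand 0.74 [0.6609 0.0677 0.0036]
side loop 0.75 [0.5829 0.056  0.1347]
side nose 0.91 [0.588  0.0331 0.1368]
side push 0.89 [0.5835 0.0374 0.135 ]
side burs 0.93 [ 0.6575 -0.2387  0.0049]
side brush_grip 0.84 [0.7039 0.2594 0.0149]
{'time': np.float64(0.95), 'joint_pos': array([-1.316,  0.053,  1.613, -0.   ,  1.476, -0.119]), 'joint_vel': array([ 0.   ,  0.001, -0.001, -0.   , -0.002, -0.001]), 'joint_efforts': array([ -0.   , -39.369, -37.048,  -0.   ,   0.   ,  -0.   ]), 'tool_pos': array([ 0.228, -0.582,  0.405]), 'tool_rot': array([0.   , 0.983, 0.186, 0.   ]), 'contact_force': array([-0.295,  1.32 , -0.232]), 'ft_torque': array([-0.034, -0.056, -0.007]), 'gripper_width': np.float64(0.999)}
scene 486.99833969587087 321.8622327092298 240.981211096649 [[-0.717, 0.458, -0.525, 0.991], [0.696, 0.492, -0.522, 0.42], [0.02, -0.741, -0.672, 0.635], [0.0, 0.0, 0.0, 1.0]]
side 450.1202564884695 322.70849544365046 234.49131884139155 [[0.96, -0.189, 0.208, 0.431], [-0.281, -0.629, 0.725, -0.564], [-0.006, -0.754, -0.656, 0.608], [0.0, 0.0, 0.0, 1.0]]
wrist 337.2170545352242 323.1520174434381 240.60440546777065 [[0.364, -0.881, -0.302, 0.305], [-0.931, -0.344, -0.12, -0.551], [0.002, 0.324, -0.946, 0.375], [0.0, 0.0, 0.0, 1.0]]
```

View pics/s1.png

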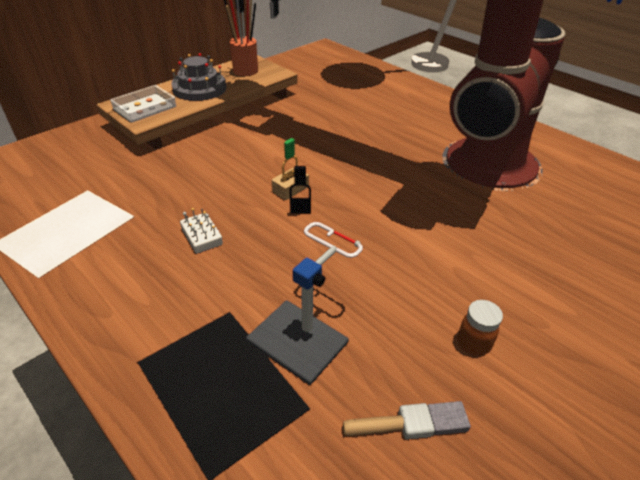

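View pics/d1.png

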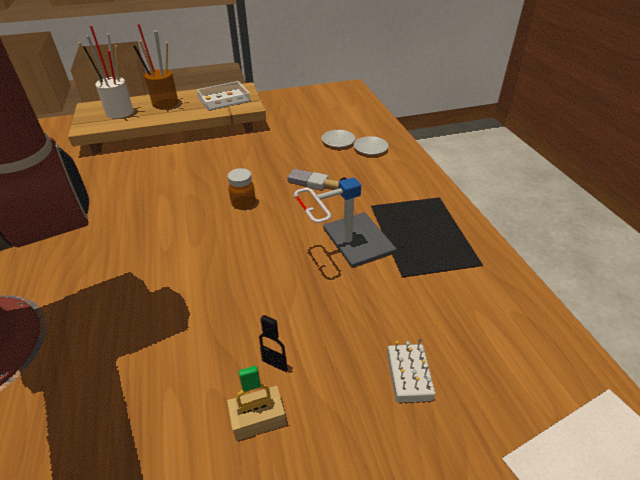

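```bash
python3 - <<'E'
from h import *
s=cv2.imread("pics/s1.png");d=cv2.imread("pics/d1.png")
c=lambda im,x,y:cv2.resize(im[y:y+75,x:x+100],(400,300),interpolation=cv2.INTER_CUBIC)
cv2.imwrite("pics/c1.png",np.vstack([np.hstack([c(d,205,365),c(d,280,170)]),np.hstack([c(s,250,130),c(s,285,210)])]))
E
```

```text
(no output)
```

View pics/c1.png

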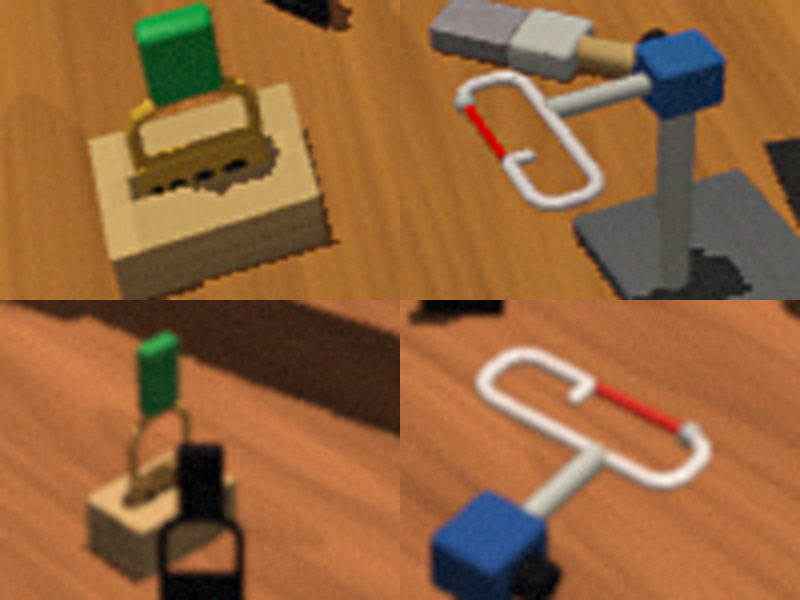

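```bash
cat >> h.py <<'E'
def ray(cam,u,v,z,k=None):
    k=k or manip.get_calibration(cam);T=np.array(k["T"])
    d=T[:3,:3]@[(u-k["cx"])/k["fx"],(v-k["cy"])/k["fy"],1]
    return T[:3,3]+d*(z-T[2,3])/d[2]
E
python3 - <<'E'
from h import *
def p(cam,name,pts,ox,oy,cx,cy,z):
    P=[ray(cam,cx+(x-ox)/4,cy+(y-oy)/4,z) for x,y in pts]
    print(name,np.round(P,4)[:,:2].tolist())
    for a,b in zip(P,P[1:]): print('   ',round(np.degrees(np.arctan2(*(b-a)[[1,0]])),1),round(np.linalg.norm(b-a)*1e3,1))
p("side","blocktop",[(90,143),(288,87),(327,198),(115,262)],0,0,205,365,.032)
p("side","tabtop front edge z.122",[(141,42),(213,24)],0,0,205,365,.1215)
p("side","tab bottom",[(150,104),(220,88)],0,0,205,365,.082)
p("side","hook hinge,gateend,barend",[(462,102),(505,157),(530,195)],400,0,280,170,.135)
p("side","back bar",[(543,97),(600,180)],400,0,280,170,.135)
p("scene","hook hinge,gateend",[(685,430),(597,387)],400,300,285,210,.135)
p("scene","back bar",[(655,478),(490,395)],400,300,285,210,.135)
p("scene","front outer end",[(545,357),(690,432)],400,300,285,210,.135)
p("side","shank end,head",[(550,105),(645,82)],400,0,280,170,.135)
E
```

```text
blocktop [[0.3917, -0.223], [0.4612, -0.2217], [0.4652, -0.2653], [0.3942, -0.2669]]
    1.1 69.4
    -84.7 43.8
    -178.7 71.0
tabtop front edge z.122 [[0.4169, -0.2474], [0.4389, -0.2476]]
    -0.3 22.0
tab bottom [[0.4152, -0.2447], [0.4376, -0.2455]]
    -2.1 22.4
hook hinge,gateend,barend [[0.5648, 0.074], [0.573, 0.0299], [0.5764, 0.002]]
    -79.5 44.8
    -83.0 28.2
back bar [[0.6003, 0.0672], [0.6073, 0.0032]]
    -83.8 64.4
hook hinge,gateend [[0.563, 0.069], [0.5699, 0.0286]]
    -80.3 41.1
back bar [[0.5906, 0.0795], [0.6038, 0.0036]]
    -80.2 77.0
front outer end [[0.5722, 0.0017], [0.5624, 0.0711]]
    98.0 70.1
shank end,head [[0.6017, 0.0605], [0.6474, 0.065]]
    5.6 46.0
```

play_rows([
  {"offset": [31,-24,0],"twist": 0.07,"grip": 0.8},
  {"offset": [62,-48,0],"twist": 0.15,"grip": 0.8},
  {"offset": [93,-72,0],"twist": 0.22,"grip": 0.8},
  {"offset": [124,-96,0],"twist": 0.3,"grip": 0.8},
  {"offset": [155,-120,0],"twist": 0.374,"grip": 0.8},
])

```text
time: 1.37
tool_pos: [0.3292, -0.4119, 0.4048]
tool_rot: [0.0, 1.0, -0.002, 0.0]
contact_force: [-0.4, 0.0, 0.1]
gripper_width: 0.802
```

play_rows([
  {"offset": [20,-34,0],"twist": 0,"grip": 0.8},
  {"offset": [40,-68,0],"twist": 0,"grip": 0.8},
  {"offset": [60,-101,0],"twist": 0,"grip": 0.8},
  {"offset": [80,-135,0],"twist": 0,"grip": 0.8},
  {"offset": [98,-168,0],"twist": 0,"grip": 0.8},
])

```text
time: 1.78
tool_pos: [0.4273, -0.2436, 0.405]
tool_rot: [0.0, 1.0, -0.0, 0.0]
contact_force: [0.8, -0.4, -0.0]
gripper_width: 0.8
```

play_rows([
  {"offset": [0,0,10],"twist": 0,"grip": 0.8},
])

```text
time: 1.87
tool_pos: [0.4291, -0.2413, 0.3971]
tool_rot: [0.0, 1.0, 0.003, 0.003]
contact_force: [1.1, -0.3, 0.6]
gripper_width: 0.805
```

```bash
python3 - <<'E'
from h import *
s=manip.state();print(s["tool_pos"],s["tool_rot"],s["contact_force"])
look("wrist",["tab","eye","block"],"pics/w1.png")
k=manip.get_calibration("wrist");print(k)
E
```

```text
[ 0.42910427 -0.24132719  0.39705168] [3.23699259e-04 9.99991035e-01 3.35998090e-03 2.55637805e-03] [ 1.08236188 -0.32287421  0.6221977 ]
wrist tab 0.85 [ 0.4237 -0.2433  0.1044]
wrist eye 0.98 [ 0.464  -0.1652  0.0553]
wrist eye 0.91 [ 0.4279 -0.2426  0.0632]
wrist block 0.89 [ 0.4263 -0.247  -0.0015]
{'fx': 337.2170545352242, 'fy': 337.2170545352242, 'cx': 323.1520174434381, 'cy': 240.60440546777065, 'T': array([[-1.43673890e-03, -9.45806116e-01, -3.24728698e-01,
         5.09039530e-01],
       [-9.99997974e-01,  1.81664127e-03, -8.66737174e-04,
        -2.45458042e-01],
       [ 1.40968088e-03,  3.24726795e-01, -9.45806810e-01,
         3.64685541e-01],
       [ 0.00000000e+00,  0.00000000e+00,  0.00000000e+00,
         1.00000000e+00]])}
```

View pics/w1.png

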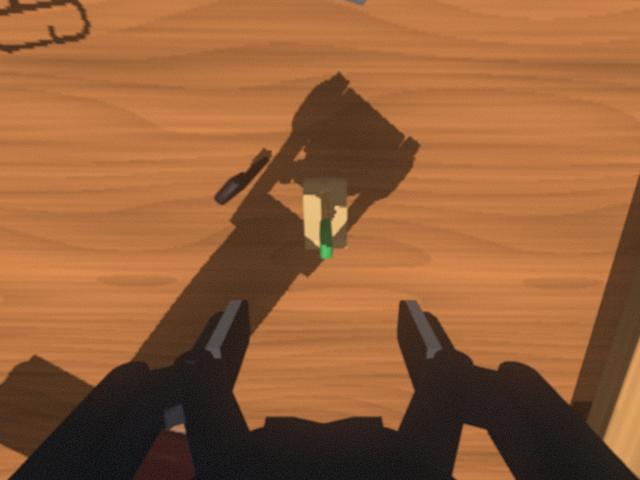

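```bash
cat > g.py <<'E'
from h import *
def tri(obs):
    A=np.zeros((3,3));b=np.zeros(3)
    for k,(u,v) in obs:
        T=np.array(k["T"]);d=T[:3,:3]@[(u-k["cx"])/k["fx"],(v-k["cy"])/k["fy"],1];d/=np.linalg.norm(d)
        P=np.eye(3)-np.outer(d,d);A+=P;b+=P@T[:3,3]
    return np.linalg.solve(A,b)
def mask(im,which):
    hsv=cv2.cvtColor(im,cv2.COLOR_BGR2HSV)
    if which=='green': m=cv2.inRange(hsv,(45,120,40),(80,255,255))
    n,l,st,c=cv2.connectedComponentsWithStats(m);i=1+np.argmax(st[1:,4]);return c[i],st[i]
def greens(cams=("scene","side","wrist")):
    o=[]
    for c in cams:
        k=manip.get_calibration(c);im=manip.grab_frame(c);cc,st=mask(im,'green');print(c,cc,st);o.append((k,cc))
    x=tri(o);print("tri",x)
    for k,cc in o:
        p=np.linalg.inv(k["T"])@np.r_[x,1];print(" resid px",k["fx"]*p[0]/p[2]+k["cx"]-cc[0],k["fy"]*p[1]/p[2]+k["cy"]-cc[1])
    return x
E
python3 - <<'E'
from g import *
greens()
s=manip.state();print(s["tool_pos"],s["tool_rot"],s["time"])
E
```

```text
scene [289.23611111 148.15277778] [285 139   9  20 144]
side [249.12910798 377.91079812] [238 366  23  25 426]
wrist [318.07575758 240.40151515] [312 216  13  40 264]
tri [ 0.42420669 -0.24281596  0.10463606]
 resid px 0.6534466322124217 -0.7225676617542831
 resid px -1.8818587181510793 0.3433013492345367
 resid px 0.5422942413780447 -5.031276523710034
[ 0.42625032 -0.24676192  0.39497543] [ 1.77888004e-04  9.99999256e-01 -1.20602864e-03  5.18224851e-05] 2.2167
```

play_rows([
  {"offset": [-1,-3,30],"twist": 0,"grip": 0.8},
  {"offset": [-1,-3,60],"twist": 0,"grip": 0.8},
  {"offset": [-1,-3,90],"twist": 0,"grip": 0.8},
  {"offset": [-1,-3,115],"twist": 0,"grip": 0.8},
  {"offset": [-1,-3,137],"twist": 0,"grip": 0.8},
])

```text
time: 2.63
tool_pos: [0.4249, -0.2433, 0.256]
tool_rot: [-0.0, 1.0, -0.001, -0.0]
contact_force: [0.0, -0.9, -0.2]
gripper_width: 0.803
```

play_rows([
  {"offset": [0,0,0],"twist": 0,"grip": 0.3},
  {"offset": [0,0,0],"twist": 0,"grip": 0.3},
  {"offset": [0,0,0],"twist": 0,"grip": 0.3},
])

```text
time: 2.88
tool_pos: [0.4261, -0.2436, 0.2594]
tool_rot: [0.001, 1.0, -0.001, 0.001]
contact_force: [-0.0, -0.4, 0.2]
gripper_width: 0.38
```

```bash
python3 - <<'E'
from g import *
s=manip.state();print(s["tool_pos"],s["tool_rot"],s["contact_force"],s["time"],s["gripper_width"])
im=look("wrist",["tab"])
im2=look("side",["tab"])
cv2.imwrite("pics/w2.png",np.hstack([cv2.resize(im[180:480,160:500],(453,400)),cv2.resize(im2[330:450,200:320],(347,400))]))
E
```

```text
[ 0.42606997 -0.24355755  0.25936578] [ 7.15828553e-04  9.99999112e-01 -6.63568319e-04  9.07836683e-04] [-0.04109735 -0.44596953  0.21321114] 2.8833 0.37966981797041244
wrist tab 0.81 [ 0.4596 -0.164   0.0954]
wrist tab 0.56 [ 0.4262 -0.2421  0.1032]
side tab 0.92 [ 0.4668 -0.1635  0.0995]
```

View pics/w2.png

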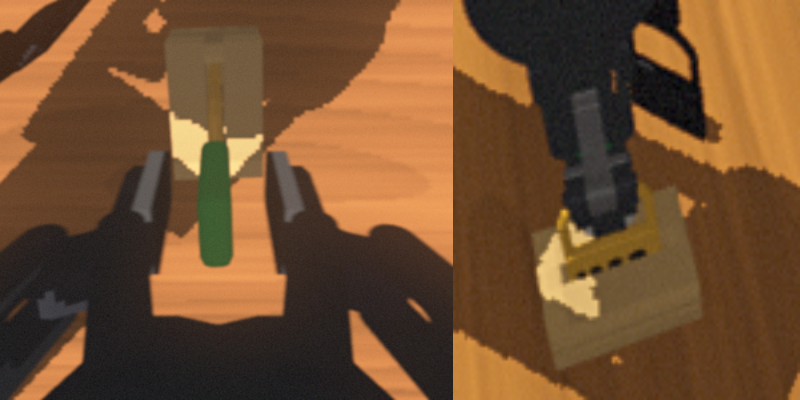

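Wrist view: the green tab sits centred between the pads (tab ~215, pads at ~162 and ~268) and square to them. I'll close.

play_rows([
  {"offset": [0,0,0],"twist": 0,"grip": 0},
  {"offset": [0,0,0],"twist": 0,"grip": 0},
  {"offset": [0,0,0],"twist": 0,"grip": 0},
  {"offset": [0,0,0],"twist": 0,"grip": 0},
  {"offset": [0,0,0],"twist": 0,"grip": 0},
])

```text
time: 3.5
tool_pos: [0.4262, -0.2428, 0.2589]
tool_rot: [0.001, 1.0, -0.0, 0.001]
contact_force: [-0.9, 0.5, 5.7]
gripper_width: 0.104
```

play_rows([
  {"offset": [0,0,-6],"twist": 0,"grip": 0},
  {"offset": [0,0,-12],"twist": 0,"grip": 0},
  {"offset": [0,0,-20],"twist": 0,"grip": 0},
  {"offset": [0,0,-28],"twist": 0,"grip": 0},
  {"offset": [0,0,-40],"twist": 0,"grip": 0},
])

```text
time: 3.92
tool_pos: [0.4254, -0.2422, 0.2976]
tool_rot: [-0.001, 1.0, -0.0, -0.001]
contact_force: [0.2, -0.3, -1.1]
gripper_width: 0.11
```

play_rows([
  {"offset": [0,0,-24],"twist": 0,"grip": 0},
  {"offset": [0,0,-48],"twist": 0,"grip": 0},
  {"offset": [0,0,-72],"twist": 0,"grip": 0},
  {"offset": [0,0,-92],"twist": 0,"grip": 0},
  {"offset": [0,0,-100],"twist": 0,"grip": 0},
])

```text
time: 4.33
tool_pos: [0.4261, -0.2427, 0.4026]
tool_rot: [0.002, 1.0, -0.0, 0.003]
contact_force: [0.1, 0.1, -1.4]
gripper_width: 0.114
```

```bash
python3 - <<'E'
from g import *
im=look("side",["block","tab","eye","stand","nose","push"])
im=look("scene",["tab","eye","stand","nose","push"])
s=manip.state();print(s["tool_pos"],s["tool_rot"],s["contact_force"],s["time"],s["gripper_width"])
E
```

```text
side block 0.86 [ 0.4277 -0.2435  0.0046]
side block 0.35 [0.5836 0.0411 0.1375]
side eye 0.86 [ 0.4675 -0.1637  0.0553]
side eye 0.83 [ 0.4241 -0.2495  0.2105]
side stand 0.57 [0.6651 0.0685 0.0044]
side nose 0.98 [0.5891 0.0343 0.1347]
side push 0.76 [0.5832 0.0376 0.1376]
scene tab 0.91 [ 0.4281 -0.2467  0.2399]
scene eye 0.92 [ 0.4247 -0.246   0.1999]
scene eye 0.7 [ 0.465  -0.1715  0.0579]
scene stand 0.73 [0.6655 0.069  0.0008]
scene nose 0.66 [0.5889 0.033  0.1353]
scene push 0.62 [0.5848 0.0413 0.1347]
[ 0.42569327 -0.24253741  0.39727782] [-2.34198326e-04  9.99999921e-01 -1.23789554e-04 -2.97568113e-04] [-0.57152537 -0.17016843 -0.65651697] 4.9833 0.10924802223015637
```

play_rows([
  {"offset": [10,-27,0],"twist": 0,"grip": 0},
  {"offset": [20,-55,0],"twist": 0,"grip": 0},
  {"offset": [30,-82,0],"twist": 0,"grip": 0},
  {"offset": [40,-110,0],"twist": 0,"grip": 0},
  {"offset": [50,-137,0],"twist": 0,"grip": 0},
])

```text
time: 5.4
tool_pos: [0.476, -0.1042, 0.3978]
tool_rot: [0.0, 1.0, -0.0, 0.0]
contact_force: [0.6, -0.5, -1.3]
gripper_width: 0.104
```

play_rows([
  {"offset": [10,-27,0],"twist": -0.03,"grip": 0},
  {"offset": [20,-55,0],"twist": -0.06,"grip": 0},
  {"offset": [30,-82,0],"twist": -0.09,"grip": 0},
  {"offset": [40,-110,0],"twist": -0.12,"grip": 0},
  {"offset": [50,-136,0],"twist": -0.152,"grip": 0},
])

```text
time: 5.82
tool_pos: [0.5261, 0.0321, 0.3978]
tool_rot: [-0.0, 0.997, 0.077, 0.0]
contact_force: [-0.2, 0.0, -0.7]
gripper_width: 0.109
```

play_rows([
  {"offset": [0,0,15],"twist": 0,"grip": 0},
  {"offset": [0,0,32],"twist": 0,"grip": 0},
  {"offset": [0,0,50],"twist": 0,"grip": 0},
  {"offset": [0,0,60],"twist": 0,"grip": 0},
  {"offset": [0,0,66],"twist": 0,"grip": 0},
])

```text
time: 6.23
tool_pos: [0.5253, 0.0305, 0.3297]
tool_rot: [-0.0, 0.997, 0.076, -0.001]
contact_force: [-0.2, 0.1, -1.5]
gripper_width: 0.108
```

play_rows([
  {"offset": [0,0,0],"twist": 0,"grip": 0},
  {"offset": [0,0,0],"twist": 0,"grip": 0},
  {"offset": [0,0,0],"twist": 0,"grip": 0},
])

```text
time: 6.48
tool_pos: [0.5262, 0.0303, 0.333]
tool_rot: [0.0, 0.997, 0.076, 0.001]
contact_force: [0.6, -0.5, -1.5]
gripper_width: 0.11
```

```bash
python3 - <<'E'
from g import *
d=look("side",["tab","eye","nose","push"],"pics/d3.png")
s_=look("scene",["tab","eye"],"pics/s3.png")
s=manip.state();print(s["tool_pos"],s["tool_rot"],s["contact_force"],s["time"],s["gripper_width"])
w=look("wrist",[],"pics/w3.png")
c=lambda im,x,y:cv2.resize(im[y:y+100,x:x+133],(400,300),interpolation=cv2.INTER_CUBIC)
cv2.imwrite("pics/c3.png",np.vstack([np.hstack([c(d,255,130),c(s_,285,190)]),np.hstack([cv2.resize(w,(400,300)),np.zeros((300,400,3),np.uint8)])]))
E
```

```text
side tab 0.78 [0.5256 0.0286 0.1805]
side tab 0.66 [ 0.4699 -0.166   0.0967]
side tab 0.32 [0.5845 0.0397 0.1353]
side eye 0.97 [ 0.467  -0.1707  0.055 ]
side eye 0.79 [0.521  0.0244 0.1423]
side nose 0.88 [0.5877 0.0301 0.1351]
side push 0.78 [0.5828 0.039  0.1331]
scene tab 0.95 [ 0.463  -0.1693  0.0957]
scene tab 0.81 [0.5277 0.0268 0.1771]
scene eye 0.56 [0.5261 0.0233 0.1389]
scene eye 0.56 [ 0.4663 -0.1701  0.0543]
[0.5258228  0.03042316 0.33194977] [2.61818858e-05 9.97122063e-01 7.58126041e-02 2.00001855e-04] [ 0.38742561  0.8907359  -1.36169786] 6.8833 0.10672170548178454
```

View pics/c3.png

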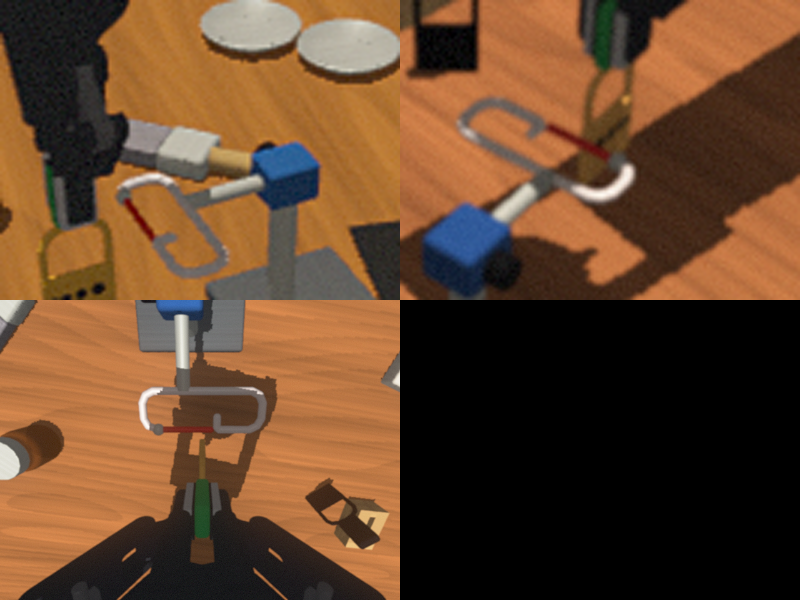

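```bash
python3 - <<'E'
from h import *
k=manip.get_calibration("wrist")
P=[ray("wrist",u,v,.135,k) for u,v in((253,208),(344,208),(400,208),(300,146),(400,146))]
print(np.round(P,4)); T=np.array(k["T"])
s=manip.state();
from scipy.spatial.transform import Rotation as R
w,x,y,z=s["tool_rot"];Rt=R.from_quat([x,y,z,w]).as_matrix()
for p in P: print(np.round(Rt.T@(p-s["tool_pos"])*1e3,1))
E
```

```text
[[ 0.5629  0.0727  0.135 ]
 [ 0.5698  0.027   0.135 ]
 [ 0.5741 -0.0011  0.135 ]
 [ 0.5966  0.053   0.135 ]
 [ 0.6038  0.0057  0.135 ]]
[ 43.  -36.1 196.9]
[ 43.   10.1 196.9]
[ 43.   38.5 196.9]
[ 73.4 -11.6 196.9]
[ 73.3  36.3 196.9]
```

play_rows([
  {"offset": [4,3,0],"twist": 0,"grip": 0},
  {"offset": [9,3,0],"twist": 0,"grip": 0},
  {"offset": [12,3,0],"twist": 0,"grip": 0},
  {"offset": [14,3,0],"twist": 0,"grip": 0},
])

```text
time: 7.27
tool_pos: [0.5407, 0.0296, 0.3317]
tool_rot: [-0.0, 0.997, 0.076, 0.0]
contact_force: [0.3, -0.9, -2.6]
gripper_width: 0.112
```

play_rows([
  {"offset": [1,0,0],"twist": 0,"grip": 0},
  {"offset": [2,0,0],"twist": 0,"grip": 0},
  {"offset": [2,0,0],"twist": 0,"grip": 0},
])

```text
time: 7.52
tool_pos: [0.5422, 0.03, 0.3316]
tool_rot: [-0.0, 0.997, 0.076, -0.0]
contact_force: [-0.1, 0.1, -2.0]
gripper_width: 0.11
```

play_rows([
  {"offset": [1,0,0],"twist": 0,"grip": 0},
  {"offset": [2,0,0],"twist": 0,"grip": 0},
  {"offset": [2,0,0],"twist": 0,"grip": 0},
])

```text
time: 7.77
tool_pos: [0.5441, 0.0302, 0.3317]
tool_rot: [0.0, 0.997, 0.076, 0.0]
contact_force: [0.3, 0.1, -1.9]
gripper_width: 0.111
```

play_rows([
  {"offset": [1,0,0],"twist": 0,"grip": 0},
  {"offset": [2,0,0],"twist": 0,"grip": 0},
  {"offset": [2,0,0],"twist": 0,"grip": 0},
])

```text
time: 8.02
tool_pos: [0.5461, 0.0305, 0.3318]
tool_rot: [-0.0, 0.997, 0.076, 0.0]
contact_force: [-0.5, -0.3, -1.2]
gripper_width: 0.109
```

play_rows([
  {"offset": [1,0,0],"twist": 0,"grip": 0},
  {"offset": [2,0,0],"twist": 0,"grip": 0},
  {"offset": [2,0,0],"twist": 0,"grip": 0},
])

```text
time: 8.27
tool_pos: [0.5477, 0.0308, 0.3316]
tool_rot: [0.0, 0.997, 0.076, -0.001]
contact_force: [-4.4, -0.7, 1.3]
gripper_width: 0.105
```

play_rows([
  {"offset": [1,0,0],"twist": 0,"grip": 0},
  {"offset": [2,0,0],"twist": 0,"grip": 0},
  {"offset": [3,0,0],"twist": 0,"grip": 0},
  {"offset": [4,0,0],"twist": 0,"grip": 0},
])

```text
time: 8.6
tool_pos: [0.5519, 0.0314, 0.3315]
tool_rot: [0.0, 0.997, 0.076, -0.0]
contact_force: [-5.4, -1.3, 1.2]
gripper_width: 0.109
```

play_rows([
  {"offset": [1,0,0],"twist": 0,"grip": 0},
  {"offset": [2,0,0],"twist": 0,"grip": 0},
  {"offset": [3,0,0],"twist": 0,"grip": 0},
  {"offset": [4,0,0],"twist": 0,"grip": 0},
])

```text
time: 8.93
tool_pos: [0.5558, 0.0322, 0.3315]
tool_rot: [-0.0, 0.997, 0.076, -0.0]
contact_force: [-5.6, -0.2, 1.4]
gripper_width: 0.111
```

```bash
python3 - <<'E'
from h import *
d=look("side",[]);s_=look("scene",[]);w=look("wrist",[],"pics/w4.png")
c=lambda im,x,y:cv2.resize(im[y:y+100,x:x+133],(400,300),interpolation=cv2.INTER_CUBIC)
cv2.imwrite("pics/c4.png",np.vstack([np.hstack([c(d,255,130),c(s_,285,190)]),np.hstack([cv2.resize(w,(400,300)),cv2.resize(w[150:300,220:420],(400,300))])]))
E
```

```text
(no output)
```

View pics/c4.png

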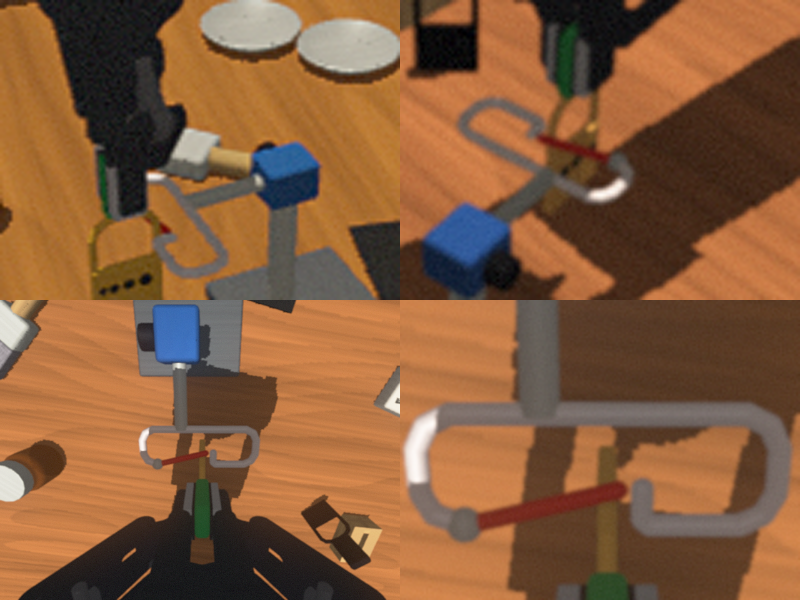

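Gate is swinging in with the rod just hinge-side of the lip (rod ~607, lip ~642 in the crop). I'll keep pushing.

play_rows([
  {"offset": [1,0,0],"twist": 0,"grip": 0},
  {"offset": [2.5,0,0],"twist": 0,"grip": 0},
  {"offset": [4,0,0],"twist": 0,"grip": 0},
  {"offset": [5,0,0],"twist": 0,"grip": 0},
])

```text
time: 9.42
tool_pos: [0.5605, 0.0331, 0.3309]
tool_rot: [-0.001, 0.997, 0.076, -0.001]
contact_force: [-6.1, -0.2, -0.3]
gripper_width: 0.11
```

play_rows([
  {"offset": [1,0,0],"twist": 0,"grip": 0},
  {"offset": [2.5,0,0],"twist": 0,"grip": 0},
  {"offset": [4,0,0],"twist": 0,"grip": 0},
  {"offset": [5,0,0],"twist": 0,"grip": 0},
])

```text
time: 9.75
tool_pos: [0.5653, 0.0338, 0.3304]
tool_rot: [-0.0, 0.997, 0.076, -0.002]
contact_force: [-7.9, 1.3, -1.7]
gripper_width: 0.108
```

play_rows([
  {"offset": [1,0,0],"twist": 0,"grip": 0},
  {"offset": [2,0,0],"twist": 0,"grip": 0},
  {"offset": [3,0,0],"twist": 0,"grip": 0},
  {"offset": [4,0,0],"twist": 0,"grip": 0},
  {"offset": [4,0,0],"twist": 0,"grip": 0},
])

```text
time: 10.17
tool_pos: [0.5693, 0.0341, 0.3304]
tool_rot: [0.0, 0.997, 0.076, -0.002]
contact_force: [-4.9, -2.0, -1.3]
gripper_width: 0.111
```

```bash
python3 - <<'E'
from h import *
s=manip.state();print(s["tool_pos"],s["contact_force"],s["ft_torque"])
d=look("side",[]);s_=look("scene",[]);w=look("wrist",[],"pics/w5.png")
c=lambda im,x,y:cv2.resize(im[y:y+75,x:x+100],(400,300),interpolation=cv2.INTER_CUBIC)
cv2.imwrite("pics/c5.png",np.vstack([np.hstack([c(d,265,150),c(s_,295,200)]),np.hstack([c(s_,380,260),cv2.resize(w[180:330,220:420],(400,300))])]))
E
```

```text
[0.5693454  0.03413651 0.33044974] [-4.8686516  -1.98440498 -1.27240438] [-0.33301351  1.02097077  0.01571586]
```

View pics/c5.png

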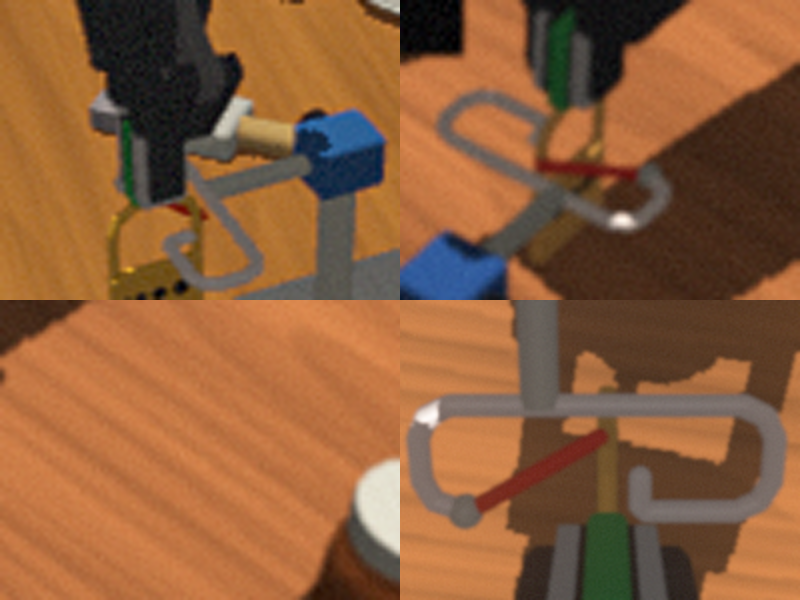

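play_rows([
  {"offset": [1,0,0],"twist": 0,"grip": 0},
  {"offset": [2,0,0],"twist": 0,"grip": 0},
  {"offset": [2,0,0],"twist": 0,"grip": 0},
])

```text
time: 10.57
tool_pos: [0.5714, 0.0343, 0.3305]
tool_rot: [0.0, 0.997, 0.076, -0.001]
contact_force: [-4.1, -2.1, -2.1]
gripper_width: 0.114
```

play_rows([
  {"offset": [0,1,0],"twist": 0,"grip": 0},
  {"offset": [0,2,0],"twist": 0,"grip": 0},
  {"offset": [0,3,0],"twist": 0,"grip": 0},
  {"offset": [0,4,0],"twist": 0,"grip": 0},
])

```text
time: 10.9
tool_pos: [0.5729, 0.0306, 0.3321]
tool_rot: [-0.0, 0.997, 0.076, 0.002]
contact_force: [-0.2, -0.6, -1.0]
gripper_width: 0.108
```

play_rows([
  {"offset": [0,1,0],"twist": 0,"grip": 0},
  {"offset": [0,2,0],"twist": 0,"grip": 0},
  {"offset": [0,3,0],"twist": 0,"grip": 0},
  {"offset": [0,4,0],"twist": 0,"grip": 0},
])

```text
time: 11.23
tool_pos: [0.5731, 0.0265, 0.3319]
tool_rot: [-0.0, 0.997, 0.076, 0.0]
contact_force: [0.7, 0.0, -2.3]
gripper_width: 0.109
```

play_rows([
  {"offset": [0,1.5,0],"twist": 0,"grip": 0},
  {"offset": [0,3,0],"twist": 0,"grip": 0},
  {"offset": [0,4.5,0],"twist": 0,"grip": 0},
  {"offset": [0,6,0],"twist": 0,"grip": 0},
])

```text
time: 11.57
tool_pos: [0.5739, 0.0204, 0.3317]
tool_rot: [-0.0, 0.997, 0.076, 0.0]
contact_force: [0.7, -0.1, -1.2]
gripper_width: 0.104
```

play_rows([
  {"offset": [0,1.5,0],"twist": 0,"grip": 0},
  {"offset": [0,3,0],"twist": 0,"grip": 0},
  {"offset": [0,4.5,0],"twist": 0,"grip": 0},
  {"offset": [0,6,0],"twist": 0,"grip": 0},
])

```text
time: 11.9
tool_pos: [0.5748, 0.0145, 0.3317]
tool_rot: [-0.0, 0.997, 0.076, -0.0]
contact_force: [0.1, -0.0, -1.6]
gripper_width: 0.114
```

play_rows([
  {"offset": [0,1.5,0],"twist": 0,"grip": 0},
  {"offset": [0,3,0],"twist": 0,"grip": 0},
  {"offset": [0,5,0],"twist": 0,"grip": 0},
  {"offset": [0,7,0],"twist": 0,"grip": 0},
  {"offset": [0,8,0],"twist": 0,"grip": 0},
])

```text
time: 12.32
tool_pos: [0.576, 0.0065, 0.3317]
tool_rot: [0.0, 0.997, 0.076, 0.0]
contact_force: [-0.4, -0.3, -1.8]
gripper_width: 0.108
```

```bash
python3 - <<'E'
from h import *
s=manip.state();print(s["tool_pos"],s["contact_force"],s["ft_torque"])
d=look("side",[]);s_=look("scene",[]);w=look("wrist",[],"pics/w6.png")
c=lambda im,x,y:cv2.resize(im[y:y+75,x:x+100],(400,300),interpolation=cv2.INTER_CUBIC)
cv2.imwrite("pics/c6.png",np.vstack([np.hstack([c(d,265,150),c(s_,295,200)]),np.hstack([cv2.resize(w,(400,300)),cv2.resize(w[180:330,180:380],(400,300))])]))
E
```

```text
[0.57601813 0.00647794 0.33173861] [-0.40772607 -0.27503235 -1.80062834] [-0.02428908  0.01273542  0.01240288]
```

View pics/c6.png

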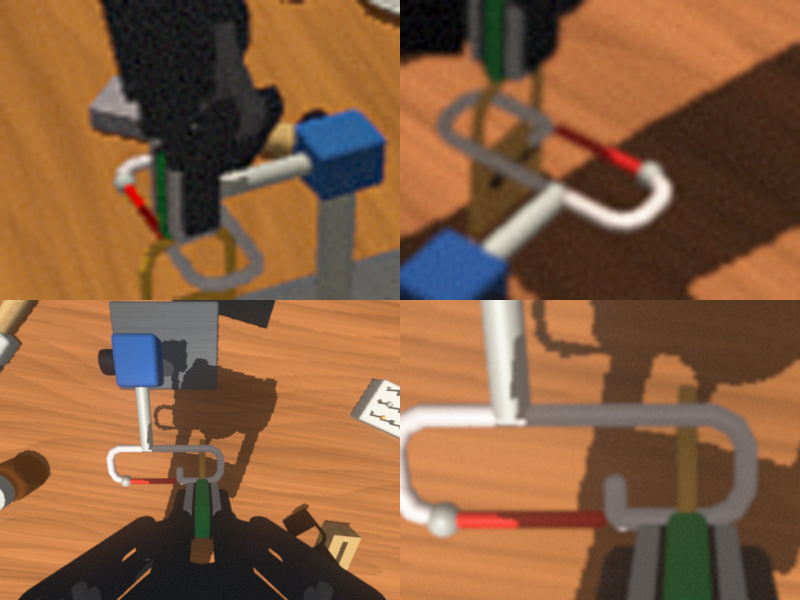

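play_rows([
  {"offset": [0,1.5,0],"twist": 0,"grip": 0},
  {"offset": [0,3,0],"twist": 0,"grip": 0},
  {"offset": [0,4.5,0],"twist": 0,"grip": 0},
  {"offset": [0,5.5,0],"twist": 0,"grip": 0},
])

```text
time: 12.8
tool_pos: [0.5768, 0.0012, 0.3317]
tool_rot: [0.0, 0.997, 0.076, 0.0]
contact_force: [-0.6, -0.6, -0.6]
gripper_width: 0.107
```

play_rows([
  {"offset": [0,0,2],"twist": 0,"grip": 0},
  {"offset": [0,0,4],"twist": 0,"grip": 0},
  {"offset": [0,0,6],"twist": 0,"grip": 0},
  {"offset": [0,0,8],"twist": 0,"grip": 0},
  {"offset": [0,0,8],"twist": 0,"grip": 0},
])

```text
time: 13.22
tool_pos: [0.5766, 0.0014, 0.3229]
tool_rot: [-0.0, 0.997, 0.076, -0.001]
contact_force: [0.1, -0.4, -1.0]
gripper_width: 0.109
```

play_rows([
  {"offset": [0,0,0.5],"twist": 0,"grip": 0},
  {"offset": [0,0,1],"twist": 0,"grip": 0},
  {"offset": [0,0,1],"twist": 0,"grip": 0},
])

```text
time: 13.47
tool_pos: [0.5768, 0.0014, 0.3227]
tool_rot: [0.0, 0.997, 0.076, 0.0]
contact_force: [-0.8, -0.4, -1.8]
gripper_width: 0.104
```

play_rows([
  {"offset": [0,0,0.5],"twist": 0,"grip": 0},
  {"offset": [0,0,1],"twist": 0,"grip": 0},
  {"offset": [0,0,1],"twist": 0,"grip": 0},
])

```text
time: 13.72
tool_pos: [0.5768, 0.0013, 0.3216]
tool_rot: [-0.0, 0.997, 0.076, -0.0]
contact_force: [-0.3, 0.5, -2.2]
gripper_width: 0.106
```

play_rows([
  {"offset": [0,0,0.5],"twist": 0,"grip": 0},
  {"offset": [0,0,1],"twist": 0,"grip": 0},
  {"offset": [0,0,1],"twist": 0,"grip": 0},
])

```text
time: 13.97
tool_pos: [0.5767, 0.0013, 0.3206]
tool_rot: [-0.0, 0.997, 0.076, -0.0]
contact_force: [-0.2, 0.8, -1.8]
gripper_width: 0.111
```

play_rows([
  {"offset": [0,0,0.4],"twist": 0,"grip": 0},
  {"offset": [0,0,0.7],"twist": 0,"grip": 0},
  {"offset": [0,0,0.7],"twist": 0,"grip": 0},
])

```text
time: 14.22
tool_pos: [0.5768, 0.0013, 0.3199]
tool_rot: [-0.0, 0.997, 0.076, -0.0]
contact_force: [-0.1, -1.5, -1.1]
gripper_width: 0.109
```

play_rows([
  {"offset": [0,0,0.4],"twist": 0,"grip": 0},
  {"offset": [0,0,0.7],"twist": 0,"grip": 0},
  {"offset": [0,0,0.7],"twist": 0,"grip": 0},
])

```text
time: 14.47
tool_pos: [0.5768, 0.0013, 0.3192]
tool_rot: [-0.0, 0.997, 0.076, -0.0]
contact_force: [-0.6, 0.1, -1.8]
gripper_width: 0.111
```

play_rows([
  {"offset": [0,0,0.4],"twist": 0,"grip": 0},
  {"offset": [0,0,0.7],"twist": 0,"grip": 0},
  {"offset": [0,0,0.7],"twist": 0,"grip": 0},
])

```text
time: 14.72
tool_pos: [0.5768, 0.0013, 0.3189]
tool_rot: [0.0, 0.997, 0.076, 0.0]
contact_force: [0.3, 0.3, 0.0]
gripper_width: 0.111
```

play_rows([
  {"offset": [0,0,0],"twist": 0,"grip": 0.15},
  {"offset": [0,0,0],"twist": 0,"grip": 0.2},
  {"offset": [0,0,0],"twist": 0,"grip": 0.3},
  {"offset": [0,0,0],"twist": 0,"grip": 0.4},
  {"offset": [0,0,0],"twist": 0,"grip": 0.5},
])

```text
time: 15.13
tool_pos: [0.5768, 0.0013, 0.3187]
tool_rot: [0.0, 0.997, 0.076, 0.0]
contact_force: [0.1, 0.2, 0.4]
gripper_width: 0.498
```

play_rows([
  {"offset": [0,0,0],"twist": 0,"grip": 0.5},
  {"offset": [0,0,0],"twist": 0,"grip": 0.5},
])

```text
time: 15.3
tool_pos: [0.5768, 0.0013, 0.3186]
tool_rot: [-0.0, 0.997, 0.076, 0.0]
contact_force: [0.1, -0.3, -0.3]
gripper_width: 0.499
```

play_rows([
  {"offset": [0,0,-8],"twist": 0,"grip": 0.5},
  {"offset": [0,0,-20],"twist": 0,"grip": 0.5},
  {"offset": [0,0,-40],"twist": 0,"grip": 0.5},
  {"offset": [0,0,-70],"twist": 0,"grip": 0.5},
  {"offset": [0,0,-100],"twist": 0,"grip": 0.5},
])

```text
time: 15.72
tool_pos: [0.5765, 0.0014, 0.4202]
tool_rot: [-0.0, 0.997, 0.076, -0.0]
contact_force: [1.0, 0.3, 0.4]
gripper_width: 0.498
```

play_rows([
  {"offset": [-30,0,-10],"twist": 0,"grip": 0.5},
  {"offset": [-60,0,-20],"twist": 0,"grip": 0.5},
  {"offset": [-90,0,-20],"twist": 0,"grip": 0.5},
  {"offset": [-110,0,-20],"twist": 0,"grip": 0.5},
  {"offset": [-110,0,-20],"twist": 0,"grip": 0.5},
])

```text
time: 16.13
tool_pos: [0.4657, -0.0154, 0.4407]
tool_rot: [0.001, 0.997, 0.075, 0.001]
contact_force: [1.0, 1.0, 0.2]
gripper_width: 0.501
```

```bash
python3 - <<'E'
from h import *
s=manip.state();print(s["tool_pos"],s["contact_force"],s["time"])
d=look("side",["eye","tab","block"]);s_=look("scene",["eye","tab"]);w=look("wrist",[],"pics/w7.png")
c=lambda im,x,y:cv2.resize(im[y:y+75,x:x+100],(400,300),interpolation=cv2.INTER_CUBIC)
cv2.imwrite("pics/c7.png",np.vstack([np.hstack([c(d,265,150),c(s_,285,190)]),np.hstack([cv2.resize(w,(400,300)),cv2.resize(d,(400,300))])]))
E
```

```text
[ 0.4656512  -0.01541584  0.44068496] [0.97017105 0.98125762 0.18142551] 16.1333
side eye 0.94 [ 0.5724 -0.0024  0.1257]
side eye 0.75 [ 0.4693 -0.1679  0.0554]
side tab 0.88 [ 0.4657 -0.1637  0.0973]
side tab 0.6 [0.577  0.0017 0.1688]
side block 0.68 [ 0.4278 -0.2416  0.0037]
scene eye 0.94 [ 0.5746 -0.0034  0.1263]
scene tab 0.66 [ 0.5783 -0.0035  0.1646]
scene tab 0.62 [ 0.4656 -0.1712  0.0959]
```

View pics/c7.png

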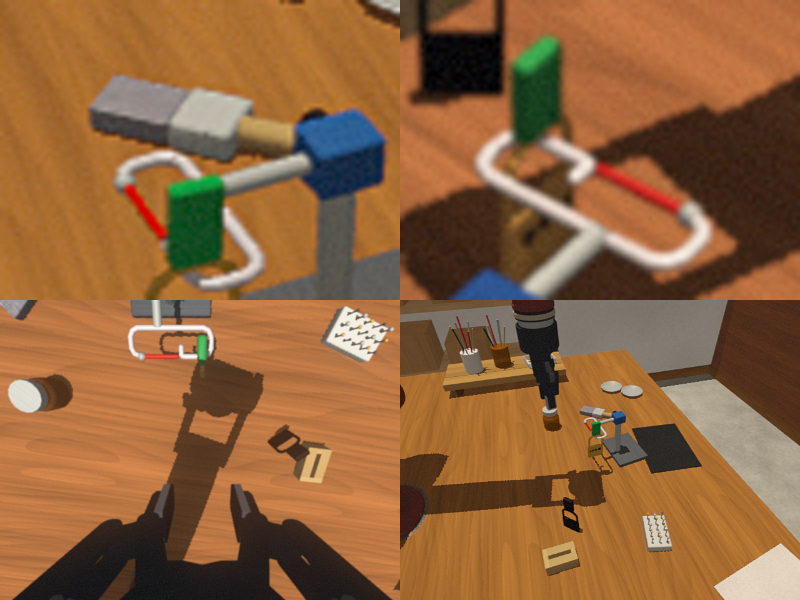

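The gauge hangs upright in the closed end, the gate is shut, the block hasn't moved, and the arm is clear. I'm handing it in.

```bash
python3 -c "
from plant import manip
print(manip.job_done())"
```

```text
the job is handed in; nothing more can be done
None
```

The brass gauge is clipped onto the snap hook and hanging in the closed end, and the job was handed in at about 16 s of the 72 s allowed.

- **Taking it out:** I pinched the gauge by its green tab and lifted it straight out. I then carried it over the black look-alike and turned it about 8.7° to line up with the stand.
- **Clipping it on:** One side of the eye first met the gate with a reading of about 4 N. I pushed about 25 mm past first touch, and no reading went above about 8 N, well under the 15 N limit. The eye then slid past the lip and along the front bar to about y = -50 mm, and the gate snapped shut behind it. I lowered the gauge until the bar took its weight, then let go.

**Last checks:**
- The pictures show the gate shut and the gauge hanging upright in the closed end.
- The eye measures about 0.126 m high against 0.123 m expected, within the 4 mm measuring error.
- The block reads where it was to within a few millimetres. In the final pictures the jar, bur holder and brush look undisturbed, but I did not measure them again.
- The arm is well clear and touching nothing.

No check failed. The position networks sometimes also reported the black look-alike gauge, and I ignored those readings.

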